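Put four samples on the right instruments

ROBOT

A 7-joint arm with a two-finger parallel gripper is mounted at the origin on a cart in front of the work surface, level with it; the furniture and walls round the work are solid. World frame = base frame: x ahead of the robot, y to its left, z up, the work surface at z = 0. Lengths are in m, angles in rad, forces in N, time in s.
With the tool pointing down it reaches from about 0.425 to 0.875 m from the base axis. Payload 4.7 kg.
Tool frame: the origin (TCP) lies midway between the tips of the shut fingers; the grasp point (between the pads) lies 19 mm behind it; z points along the fingers, y is the line along which they close (so a half turn about z gives the same grasp; the last joint's range is limited). The gripper opens to 87 mm and grips with 3 to 60 N. Pads are 19 mm wide; open, the fingers measure 117 mm over their backs; the gripper's body (75 mm by 190 mm) begins 51 mm behind the grasp point.
Start: joints at [1.169, 0.321, -0.07, 1.45, 0.023, 1.371, -0.057], TCP at [0.263, -0.595, 0.223] pointing down, gripper open.
Joint ranges: [-2.86, 2.86], [-0.3, 2.09], [-1.38, 1.24], [0.06, 2.45], [-1.56, 4.7], [0.09, 2.05], [-2.69, 2.69]. Speed limits (rad/s): [2.57, 2.57, 3.14, 3.14, 3.14, 3.14, 3.14].

INTERFACE

Orientations are given as a rotation vector (axis times angle).
In Python, from bench import ctrl, get_image, calibration gives the robot as it stands.
- The arm moves only by the tool apply_moves, never from a script. Its arguments are lists of equal length, an entry for each row: "dp": the shift along the tool's x, y, z in m, a list of three; "twist": the turn, a rotation vector about the tool's x, y, z in rad, a list of three; "fingers": the closure, from 0 (fully open) to 1 (shut). In form: {"dp": [[dx, dy, dz], ...], "twist": [[ax, ay, az], ...], "fingers": [fingers, ...]}. A call has 1 to 10 rows; each row shifts and turns the commanded pose from where the row before left it, along the tool's axes as they then stand; what a row does not reach is not made up. A row lasts 1/10 s, in which the tool goes at most 50 mm and 8.59 degrees, less where a joint would pass 70% of its speed; a pose out of reach is approached as far as the arm can. A call is refused whole if a number of a shift passes 0.05 or a number of a turn 0.15, either way. A call with a gripper value outside its range is refused whole. The fingers move at their own pace and stop on an object; "newtons" is the grip in N (left out, the last holds). Time passes only in rows, so rows that do not move let the fingers close. It gives the time, the measured TCP pose, the force, the opening and the grip force at its end, in the units of the state.
- ctrl.get_state(): the state, without advancing time (a new reading comes with each control period).
- get_image(name): name is "scene" or "top"; returns the picture (400x640x3 uint8, red, green, blue); there is no depth.
- calibration(name): a dict with "fx", "fy", "cx", "cy" (pixels), "eye" and "attitude" of the camera in the world. Camera axes: x right, y up, looking along -z (the intrinsics and any distortion apply to the point x, -y, -z); pixel columns grow to the right and rows downward; lengths in m; the calibration is good to about 2 mm. A picture is of the moment at which its call begins. calibration takes no time and is no camera call.
- ctrl.close_job(): hands the job in; it is judged then, once.
The state is a dict: "time": time; "joint_positions": joint angles; "qd": joint speeds; "joint_torque": joint torques, N m; "position": TCP position; "tool_rot": TCP orientation; "ft_force": force on the tool from outside, world axes, zero at the start; "torque": the same for the moment, N m; "grip_width": opening from 0.0 (shut) to 1.0 (fully open); "grip_force": force on a finger pad.
Only numpy, scipy, OpenCV 4.12 (cv2) and the standard library are available. Lean on these libraries where they do the work, as an engineer would, in place of code of your own. Each camera call takes 0.05 s, during which the arm holds its last target. There are 200 camera calls.

TASK

Four things have been put down on the wrong bench instruments; put each in the middle of the one it belongs on: the beaker on the magnetic stirrer, the slide box on the light box (lying lengthwise along the panel), the vial on the vortex mixer and the small dark screw-capped pot on the balance. Every instrument is taken at the start, so use the free rubber mat to set something aside on the way, and keep everything upright.

Things in the scene. Friction and masses are not known exactly. Their poses are not given: they have to be found in the camera images.
- beaker: Small open clear plastic beaker, loose, 45 mm across at the rim, 38 mm at the foot, 54 mm high, about 50 g. Origin at the centre of its underside, z up. Can be gripped across the outside of the wall in any direction. Starts on the vortex mixer or the balance.
- slide_pack: Closed white box of microscope slides with a printed label, loose, flat, 79 mm long (its x axis) by 31 mm wide (its y axis) by 24 mm high, about 120 g. Origin at the centre of its underside, z up. Grip it across the 31 mm width. Starts at any yaw on the vortex mixer or the balance.
- vial: Upright test-strip vial, loose, white round body with a printed band, 30 mm across and 52 mm high, then a grey flip lid 32 mm across up to 64 mm; a small thumb tab on the lid sticks out a few mm to its +x, where it measures 35 mm in all. Origin at the centre of its underside, z up. About 30 g. Grip it across its y axis (clear of the tab). Starts on the stirrer or the light box.
- pot: Small squat dark round pot with a ribbed grey screw cap, loose, 31 mm across below and 33 mm at the cap, 42 mm high, about 80 g. Origin at the centre of its underside, z up. Can be gripped in any direction. Starts on the stirrer or the light box.
- stirrer: Magnetic stirrer: low white square-topped unit, 130 mm deep by 110 mm wide, with a white 100 x 100 mm square plate and a small black knob on the front face. Its plate's top is 36 mm above the bench and level; the origin is on the bench straight below the plate's centre, z up, -x towards the front (which faces the robot, within about 20 degrees). Fixed; it never moves.
- balance: Balance: low grey unit, 140 mm deep by 110 mm wide, with a round steel pan 90 mm across (the plate) and a black display with two round keys in front of it, lower than the pan. Its plate's top is 36 mm above the bench and level; the origin is on the bench straight below the plate's centre, z up, -x towards the front (which faces the robot, within about 20 degrees). Fixed; it never moves.
- vortex: Vortex mixer: round white unit, 120 mm across, with a round black rubber pad 82 mm across on top (the plate) and a small black switch at the front. Its plate's top is 36 mm above the bench and level; the origin is on the bench straight below the plate's centre, z up, -x towards the front (which faces the robot, within about 20 degrees). Fixed; it never moves.
- light_box: Light box: rectangular black-framed unit, 140 mm along its y axis by 100 mm along x, with a white 120 x 80 mm panel on top (the plate), long along its y axis. Its plate's top is 36 mm above the bench and level; the origin is on the bench straight below the plate's centre, z up, -x towards the front (which faces the robot, within about 20 degrees). Fixed; it never moves.
- mat: Free spot: square dark rubber mat lying on the bench, 120 x 120 mm, 4 mm thick, fixed, empty at the start. Origin at the centre of its underside. All five (the four instruments and the mat) change places from start to start.
There are look-alikes about, which are no part of the job. What is shaped like the pot but blue or red is not meant.

How it is judged:
At the end, for the whole second after the job is handed in: Beaker on stirrer, slide box on light box, vial on vortex mixer, pot on balance: each resting on the plate (height within 4 mm), upright within 0.1 rad, within 15 mm of the plate's centre, at rest (under 0.02 m/s); the slide box's long axis within 0.26 rad of the panel's (horizontal distance between beaker and stirrer below 0.015 m and z of beaker in the frame of stirrer between 0.032 and 0.04 m and angle between each of beaker, slide_pack, vial, pot's own z axis and vertical below 0.1 rad and linear speed of each of beaker, slide_pack, vial, pot below 0.02 m/s and horizontal distance between slide_pack and light_box below 0.015 m and z of slide_pack in the frame of light_box between 0.032 and 0.04 m and horizontal distance between vial and vortex below 0.015 m and z of vial in the frame of vortex between 0.032 and 0.04 m and horizontal distance between pot and balance below 0.015 m and z of pot in the frame of balance between 0.032 and 0.04 m and angle between the x axis of slide_pack and the y axis of light_box, either way round below 0.26 rad); the robot touches nothing.
It fails at once if the beaker is tipped by more than 0.6 rad (angle between beaker's own z axis and vertical above 0.6 rad).
It fails at once if the slide box is tipped by more than 0.6 rad (angle between slide_pack's own z axis and vertical above 0.6 rad).
It fails at once if the vial is tipped by more than 0.6 rad (angle between vial's own z axis and vertical above 0.6 rad).
It fails at once if the pot is tipped by more than 0.6 rad (angle between pot's own z axis and vertical above 0.6 rad).
It also fails if it takes over 128 s, if anything falls off the work surface, if the arm or the gripper's body presses on something with over 40 N, if the wrist force passes 120 N, or if a joint passes its speed limit or range.

## Working session

There is one attempt and no reset: what is moved stays moved. The work goes in short steps, Python scripts to look and compute and a tool call to move; the robot and the scene stay as the last step left them, time stands still between calls to the robot, and variables do not carry over. Pictures are saved under pics/ and viewed, at most 14 in all, crops included, and the job is handed in when it is done.

Besides the shell and the picture viewer there is one more tool, called after "Emit:" as a command line: name --argument value ..., lists and objects as JSON in quotes. apply_moves: Moves the arm, as the interface text tells. Its arguments: {"type":"object","properties":{"dp":{"type":"array"},"twist":{"type":"array"},"fingers":{"type":"array"},"newtons":{"type":"number"}},"required":["dp","twist","fingers"]}

```bash
mkdir -p pics; ls; python3 - <<'E'
from bench import ctrl,get_image,calibration
import cv2
for n in("scene","top"):
    cv2.imwrite(f"pics/{n}0.png",get_image(n)[:,:,::-1]); print(calibration(n))
s=ctrl.get_state(); print(s)
E
```

```text
pics
{'fx': 493.4685953501334, 'fy': 493.4685953501334, 'cx': 314.3131629765962, 'cy': 196.79155051216364, 'eye': array([-0.04869584,  0.74152554,  0.56262038]), 'attitude': array([ 0.42232297, -1.39275336, -2.16480981])}
{'fx': 386.2644629705314, 'fy': 386.2644629705314, 'cx': 316.7400541186948, 'cy': 198.01602395417208, 'eye': array([ 0.37740185, -0.10535779,  0.90509204]), 'attitude': array([ 0.14086427, -0.13820062, -1.56339273])}
{'time': 0.1, 'joint_positions': array([ 1.16909757,  0.32177305, -0.0701094 ,  1.45156936,  0.0226101 ,
        1.37080961, -0.05689547]), 'qd': array([ 1.37634257e-04, -1.79510590e-03, -3.65952123e-04, -2.40110898e-03,
       -7.45957783e-05, -1.04385064e-03, -6.85017948e-04]), 'joint_torque': array([-1.96323722e-04, -4.92570770e+01, -4.05744324e-01, -3.13399601e+01,
       -6.42351061e-02,  3.95778695e-02,  6.94117557e-05]), 'position': array([ 0.26230907, -0.59416598,  0.22154717]), 'tool_rot': array([-3.07225027e+00, -6.48176490e-01,  7.21603845e-04]), 'ft_force': array([ 0.27875372,  0.61455488, -0.4051839 ]), 'torque': array([ 0.02450824,  0.02258457, -0.0049642 ]), 'grip_force': 0.0, 'grip_width': 0.9969123114391466}
```

View pics/top0.png

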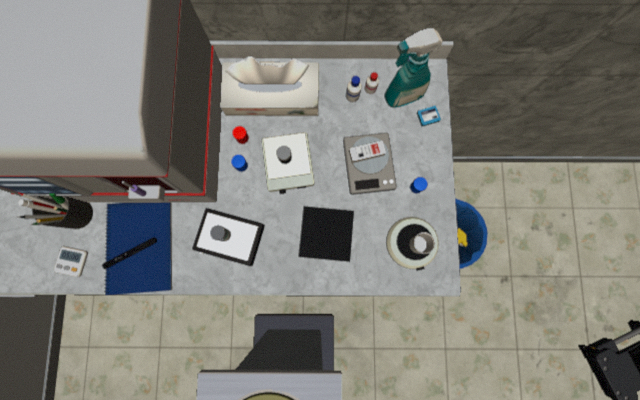

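View pics/scene0.png

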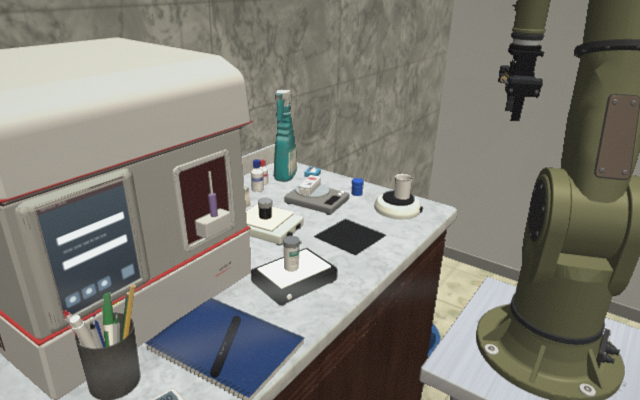

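The top view shows the stirrer at (287,160) with the dark pot at (284,154). The light box is at (229,236) with the vial at (219,233), the balance at (370,162) with the slide box, the vortex at (412,242) with the beaker, and the mat at (327,233). The pot-like candidates are dark/grey (284,154), red (240,134), blue (238,162) and blue (419,184). The dark one fits; I'll confirm it in a crop.

```bash
cat > h.py <<'E'
import numpy as np,cv2
from scipy.spatial.transform import Rotation as R
from bench import ctrl,get_image,calibration
def p2w(n,uv,z):
    c=calibration(n);uv=np.atleast_2d(np.array(uv,float))
    d=np.c_[(uv[:,0]-c['cx'])/c['fx'],-(uv[:,1]-c['cy'])/c['fy'],-np.ones(len(uv))]
    d=R.from_rotvec(c['attitude']).apply(d);e=c['eye']
    return (e+d*((np.atleast_1d(z)-e[2])/d[:,2])[:,None])
def w2p(n,P):
    c=calibration(n);q=R.from_rotvec(c['attitude']).inv().apply(np.atleast_2d(P)-c['eye'])
    return np.c_[c['cx']+c['fx']*q[:,0]/-q[:,2],c['cy']-c['fy']*q[:,1]/-q[:,2]]
def crop(n,x0,y0,x1,y1,k,f):
    im=get_image(n)[y0:y1,x0:x1,::-1];cv2.imwrite(f,cv2.resize(im,None,fx=k,fy=k,interpolation=cv2.INTER_CUBIC))
E
python3 - <<'E'
from h import *
crop("top",190,118,390,268,4,"pics/c1.png")
crop("top",330,118,450,278,3,"pics/c1b.png")
E
```

```text
(no output)
```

View pics/c1.png

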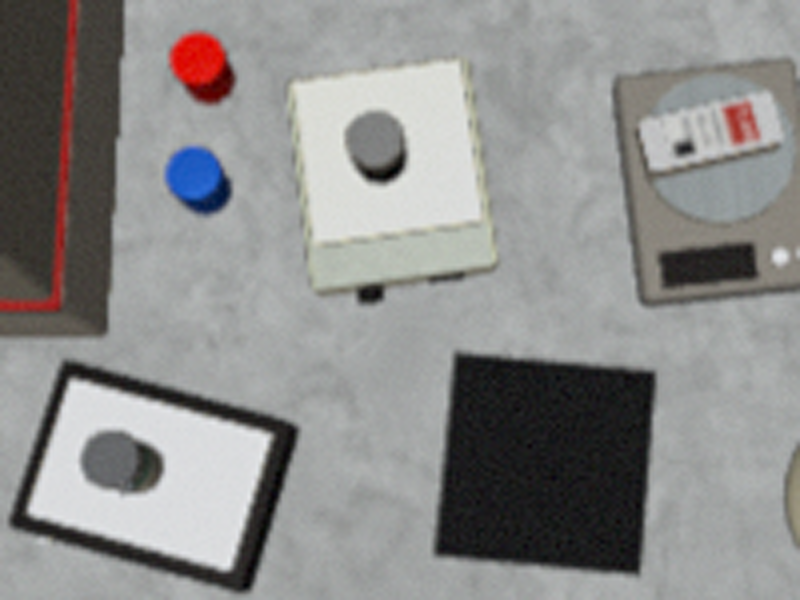

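View pics/c1b.png

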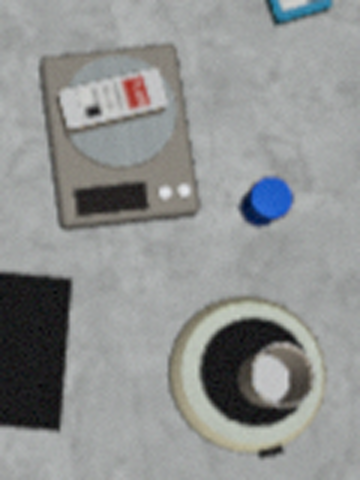

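```bash
python3 - <<'E'
from h import *
A=lambda l:[((u+.5)/4-.5+190,(v+.5)/4-.5+118) for u,v in l]
B=lambda l:[((u+.5)/3-.5+330,(v+.5)/3-.5+118) for u,v in l]
def q(n,uv,z):
    P=p2w("top",uv,z);e=P[1]-P[0];f=P[3]-P[0]
    print(n,P.mean(0).round(4),"r",np.hypot(*P.mean(0)[:2]).round(3),'len',np.linalg.norm(np.diff(P,axis=0),axis=1).round(3) if len(P)>1 else'','ang e01',np.degrees(np.arctan2(e[1],e[0])).round(1) if len(P)>1 else'')
q('stir',A([(292,84),(466,62),(482,220),(314,242)]),.036)
q('light',A([(75,376),(273,432),(232,572),(30,517)]),.036)
q('mat',A([(456,353),(655,373),(640,573),(436,555)]),.004)
q('slide',A([(638,122),(772,90),(784,142),(654,173)]),.06)
for n,uv,z in(('pot',A([(376,139)]),.078),('vial',A([(112,459)]),.1),('tab',A([(125,488)]),.098),('pan',B([(120,110)]),.036),('vortex',B([(255,373)]),.036),('beaker',B([(280,376)]),.09)):
    P=p2w("top",uv,z)[0];print(n,P.round(4),np.hypot(*P[:2]).round(3))
s=ctrl.get_state();print(R.from_rotvec(s['tool_rot']).as_matrix().round(3))
E
```

```text
stir [ 0.6343 -0.0334  0.036 ] r 0.635 len [0.103 0.096 0.098] ang e01 -82.3
light [0.4462 0.0961 0.036 ] r 0.456 len [0.118 0.081 0.118] ang e01 -105.6
mat [ 0.456  -0.1261  0.004 ] r 0.473 len [0.118 0.117 0.118] ang e01 -95.6
slide [ 0.6392 -0.2191  0.06  ] r 0.676 len [0.079 0.031 0.076] ang e01 -75.9
pot [ 0.6289 -0.0298  0.078 ] 0.63
vial [0.4487 0.1027 0.1   ] 0.46
tab [0.4338 0.0957 0.098 ] 0.444
pan [ 0.6374 -0.2268  0.036 ] 0.677
vortex [ 0.4341 -0.3232  0.036 ] 0.541
beaker [ 0.4285 -0.3271  0.09  ] 0.539
[[ 0.915  0.404 -0.001]
 [ 0.404 -0.915  0.001]
 [-0.    -0.001 -1.   ]]
```

Emit:
apply_moves --dp '[[0,0,0],[0,0,0],[0,0,0],[0.02,-0.03,0],[0.02,-0.03,0],[0.02,-0.03,0],[0.02,-0.03,0],[0.02,-0.03,0],[0.02,-0.03,0],[0.02,-0.03,0]]' --twist '[[0,0,0.139],[0,0,0.139],[0,0,0.138],[0,0,0],[0,0,0],[0,0,0],[0,0,0],[0,0,0],[0,0,0],[0,0,0]]' --fingers '[0,0,0,0,0,0,0,0,0,0]' --newtons 15

```text
time: 1.2
position: [0.4031, -0.3833, 0.2225]
tool_rot: [3.141, -0.0, -0.0]
ft_force: [0.5, -0.6, 0.3]
grip_width: 1.004
grip_force: 0.0
```

```bash
python3 - <<'E'
from h import *
for p in([216,201],[220,40]): print(p2w("top",[p],0).round(3))
print(p2w("scene",[(250,262)],0).round(3))
E
```

```text
[[0.532 0.136 0.   ]]
[[0.952 0.146 0.   ]]
[[ 0.565  0.096 -0.   ]]
```

Emit:
apply_moves --dp '[[0.025,-0.039,0],[0.025,-0.039,0],[0.025,-0.039,0],[0.025,-0.039,0],[0.025,-0.039,0],[0.025,-0.039,0],[0.025,-0.039,0],[0.025,-0.039,0.02],[0.025,-0.039,0.03],[0,0,0.03]]' --twist '[[0,0,0],[0,0,0],[0,0,0],[0,0,0],[0,0,0],[0,0,0],[0,0,0],[0,0,0],[0,0,0],[0,0,0]]' --fingers '[0,0,0,0,0,0,0,0,0,0]'

```text
time: 2.2
position: [0.6277, -0.0288, 0.1453]
tool_rot: [-3.136, -0.015, -0.005]
ft_force: [-0.4, 0.9, -0.1]
grip_width: 0.998
grip_force: 0.0
```

```bash
python3 - <<'E'
from h import *
print(ctrl.get_state()['position'])
crop("scene",200,160,360,280,5,"pics/s1.png")
E
```

```text
[ 0.62766263 -0.02878611  0.14531613]
```

View pics/s1.png

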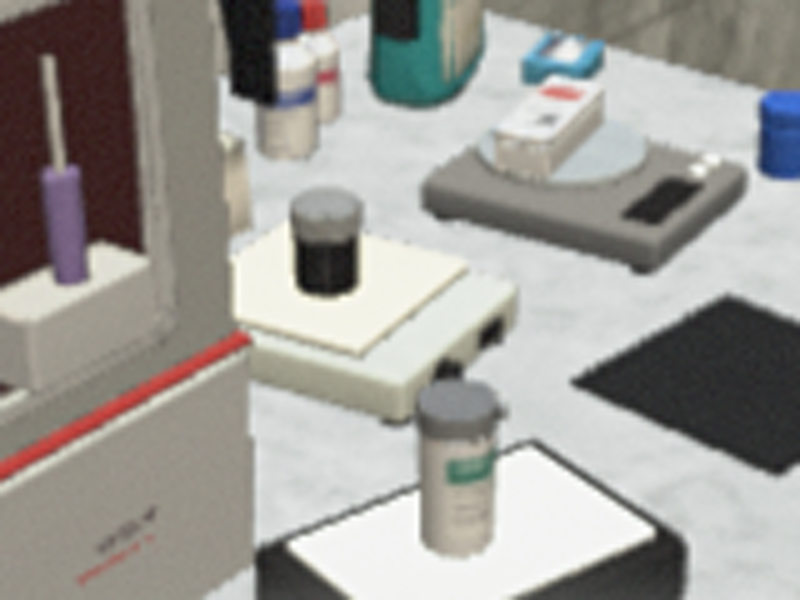

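The crop confirms the pot: dark body, ribbed grey cap, on the stirrer at scene (265,208). The vial stands on the light box at scene (291,253), with its tab pointing right at (300,242). I'll cross-check the positions from the second camera.

```bash
python3 - <<'E'
from h import *
f=lambda u,v:[(u+.5)/5-.5+200,(v+.5)/5-.5+160]
for n,uv,z in(('pot top',f(327,202),.078),('vial top',f(458,398),.1),('tab',f(503,411),.096)):
    print(n,p2w("scene",[uv],z).round(4))
E
```

```text
pot top [[ 0.6307 -0.0296  0.078 ]]
vial top [[0.4486 0.1056 0.1   ]]
tab [[0.4336 0.0974 0.096 ]]
```

Emit:
apply_moves --dp '[[0,0,0.03],[0,0,0.03],[0,0,0.025],[0,0,0.018],[0,0,0]]' --twist '[[0,0,0],[0,0,0],[0,0,0],[0,0,0],[0,0,0]]' --fingers '[0,0,0,0,0]'

```text
time: 2.75
position: [0.6224, -0.0392, 0.0399]
tool_rot: [3.141, -0.003, -0.009]
ft_force: [-0.4, -0.1, 0.7]
grip_width: 1.003
grip_force: 0.0
```

Emit:
apply_moves --dp '[[0.0075,-0.0095,-0.002],[0,0,0],[0,0,0],[0,0,0],[0,0,0],[0,0,0],[0,0,0],[0,0,0]]' --twist '[[0,0,0],[0,0,0],[0,0,0],[0,0,0],[0,0,0],[0,0,0],[0,0,0],[0,0,0]]' --fingers '[0,0,0.7,0.7,0.7,0.7,0.8,0.8]'

```text
time: 3.55
position: [0.6325, -0.0284, 0.0445]
tool_rot: [3.141, -0.001, -0.0]
ft_force: [0.2, 0.1, -0.2]
grip_width: 0.54
grip_force: 0.0
```

Emit:
apply_moves --dp '[[0,0,0],[0,0,0],[0,0,0],[0,0,0],[0,0,0],[0,0,0]]' --twist '[[0,0,0],[0,0,0],[0,0,0],[0,0,0],[0,0,0],[0,0,0]]' --fingers '[1,1,1,1,1,1]'

```text
time: 4.15
position: [0.6325, -0.0282, 0.0445]
tool_rot: [3.142, -0.0, -0.0]
ft_force: [0.3, 0.1, -0.1]
grip_width: 0.358
grip_force: 14.9
```

Emit:
apply_moves --dp '[[0,0,-0.02],[0,0,-0.03],[0,0,-0.03],[-0.035,0.02,0],[-0.035,0.02,0],[-0.035,0.02,0],[-0.035,0.02,0],[-0.036,0.018,0],[0,0,0.02],[0,0,0]]' --twist '[[0,0,0],[0,0,0],[0,0,0],[0,0,0],[0,0,0],[0,0,0],[0,0,0],[0,0,0],[0,0,0],[0,0,0]]' --fingers '[1,1,1,1,1,1,1,1,1,1]'

```text
time: 5.15
position: [0.4541, -0.1266, 0.103]
tool_rot: [-3.141, 0.004, 0.005]
ft_force: [0.5, 0.4, -1.4]
grip_width: 0.359
grip_force: 14.9
```

Emit:
apply_moves --dp '[[0,0,0.03],[0,0,0.03],[0,0,0.02],[0,0,0.008],[0,0,0],[0,0,0]]' --twist '[[0,0,0],[0,0,0],[0,0,0],[0,0,0],[0,0,0],[0,0,0]]' --fingers '[1,1,1,1,1,1]'

```text
time: 5.75
position: [0.4578, -0.126, 0.0175]
tool_rot: [3.141, 0.001, 0.002]
ft_force: [0.9, -0.5, 0.1]
grip_width: 0.357
grip_force: 14.9
```

Emit:
apply_moves --dp '[[0,0,0.004],[0,0,0],[0,0,0],[0,0,0],[0,0,0],[0,0,0],[0,0,0],[0,0,-0.03],[0,0,-0.04],[0,0,-0.04]]' --twist '[[0,0,0],[0,0,0],[0,0,0],[0,0,0],[0,0,0],[0,0,0],[0,0,0],[0,0,0],[0,0,0],[0,0,0]]' --fingers '[1,1,0,0,0,0,0,0,0,0]'

```text
time: 6.75
position: [0.4559, -0.1259, 0.1234]
tool_rot: [-3.141, 0.0, 0.002]
ft_force: [0.7, -0.5, 0.2]
grip_width: 0.965
grip_force: 0.0
```

Emit:
apply_moves --dp '[[-0.005,0.04,0],[-0.005,0.04,0],[-0.006,0.04,0],[-0.006,0.04,0],[-0.006,0.041,0],[0,0,0]]' --twist '[[0,0,0],[0,0,0],[0,0,0],[0,0,0],[0,0,0],[0,0,0]]' --fingers '[0,0,0,0,0,0]'

```text
time: 7.35
position: [0.4258, -0.3341, 0.1224]
tool_rot: [3.138, -0.015, -0.001]
ft_force: [-0.2, -0.0, -0.3]
grip_width: 0.994
grip_force: 0.0
```

```bash
python3 - <<'E'
from h import *
crop("scene",290,130,450,250,5,"pics/s2.png")
print(ctrl.get_state()['position'])
E
```

```text
[ 0.4269753  -0.33039734  0.12224931]
```

View pics/s2.png

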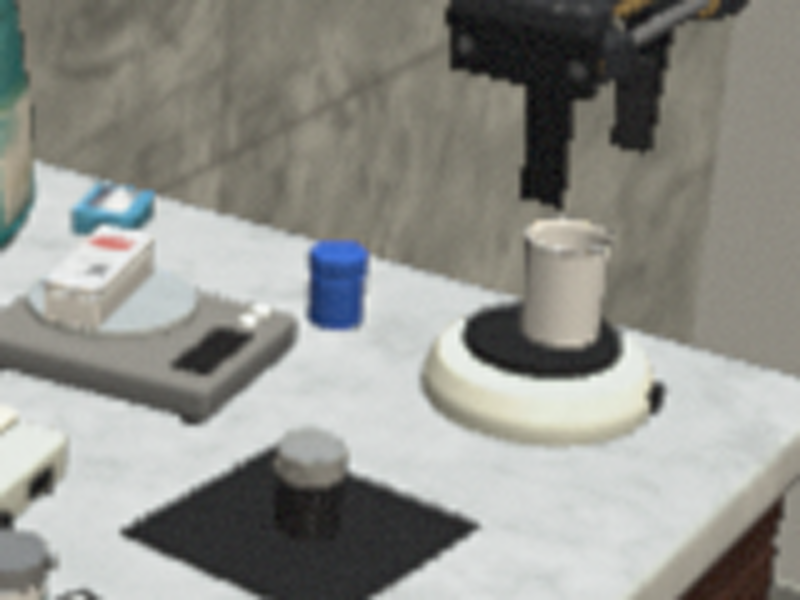

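The pot stands upright on the mat (crop 311,485). The beaker's rim is at crop (567,236) on the vortex, with the fingers above it.

```bash
python3 - <<'E'
from h import *
f=lambda u,v:[(u+.5)/5-.5+290,(v+.5)/5-.5+130]
for n,uv,z in(('rim',f(567,236),.09),('pot',f(311,444),.046),('vortexpad',f(543,338),.036)):
    print(n,p2w("scene",[uv],z).round(4))
print(ctrl.get_state()['position'])
E
```

```text
rim [[ 0.4312 -0.3286  0.09  ]]
pot [[ 0.4561 -0.1282  0.046 ]]
vortexpad [[ 0.4342 -0.3189  0.036 ]]
[ 0.4269753  -0.33039734  0.12224931]
```

Emit:
apply_moves --dp '[[0.002,0,0.03],[0,0,0.03],[0,0,0.017],[0,0,0],[0,0,0],[0,0,0],[0,0,0],[0,0,0],[0,0,0],[0,0,0]]' --twist '[[0,0,0],[0,0,0],[0,0,0],[0,0,0],[0,0,0],[0,0,0],[0,0,0],[0,0,0],[0,0,0],[0,0,0]]' --fingers '[0,0,0,0,1,1,1,1,1,1]' --newtons 10

```text
time: 8.4
position: [0.4306, -0.3273, 0.0458]
tool_rot: [3.141, -0.0, 0.001]
ft_force: [0.9, -1.5, 0.4]
grip_width: 0.536
grip_force: 0.2
```

Emit:
apply_moves --dp '[[0,0,0],[0,0,0],[0,0,0],[0,0,-0.02]]' --twist '[[0,0,0],[0,0,0],[0,0,0],[0,0,0]]' --fingers '[1,1,1,1]'

```text
time: 8.8
position: [0.4285, -0.3257, 0.0632]
tool_rot: [-3.138, 0.0, 0.007]
ft_force: [-0.5, -0.0, -0.6]
grip_width: 0.501
grip_force: 10.0
```

Emit:
apply_moves --dp '[[0,0,-0.03],[0,0,-0.04],[0.025,-0.037,-0.01],[0.025,-0.037,0],[0.025,-0.037,0],[0.025,-0.037,0],[0.026,-0.037,0],[0.026,-0.037,0],[0.026,-0.036,0],[0.026,-0.036,0]]' --twist '[[0,0,0],[0,0,0],[0,0,0],[0,0,0],[0,0,0],[0,0,0],[0,0,0],[0,0,0],[0,0,0],[0,0,0]]' --fingers '[1,1,1,1,1,1,1,1,1,1]'

```text
time: 9.8
position: [0.6351, -0.0318, 0.1452]
tool_rot: [3.141, -0.001, -0.001]
ft_force: [0.7, -0.2, -0.2]
grip_width: 0.5
grip_force: 10.0
```

Emit:
apply_moves --dp '[[0,0,0],[0,0,0.03],[0,0,0]]' --twist '[[0,0,0],[0,0,0],[0,0,0]]' --fingers '[1,1,1]'

```text
time: 10.1
position: [0.6314, -0.0334, 0.1113]
tool_rot: [-3.141, -0.001, 0.013]
ft_force: [-0.6, 0.1, -0.8]
grip_width: 0.498
grip_force: 10.0
```

Emit:
apply_moves --dp '[[0.001,0,0.03],[0,0,0.02],[0,0,0.012],[0,0,0],[0,0,0]]' --twist '[[0,0,0],[0,0,0],[0,0,0],[0,0,0],[0,0,0]]' --fingers '[1,1,1,1,1]'

```text
time: 10.6
position: [0.636, -0.0335, 0.0545]
tool_rot: [3.141, -0.001, 0.001]
ft_force: [-0.1, -0.5, 0.0]
grip_width: 0.5
grip_force: 10.0
```

Emit:
apply_moves --dp '[[0,0,0.004],[0,0,0.003],[0,0,0]]' --twist '[[0,0,0],[0,0,0],[0,0,0]]' --fingers '[1,1,1]'

```text
time: 10.9
position: [0.6355, -0.0333, 0.0466]
tool_rot: [3.141, -0.0, -0.0]
ft_force: [-0.1, 0.0, -0.0]
grip_width: 0.503
grip_force: 10.0
```

Emit:
apply_moves --dp '[[0,0,0],[0,0,0],[0,0,0],[0,0,0],[0,0,-0.03],[0,0,-0.03],[0,0,-0.04],[-0.03,0,-0.02],[-0.04,0,0],[-0.04,0,0]]' --twist '[[0,0,0],[0,0,0],[0,0,0],[0,0,0],[0,0,0],[0,0,0],[0,0,0],[0,0,0],[0,0,0],[0,0,0]]' --fingers '[0,0,0,0,0,0,0,0,0,0]'

```text
time: 11.9
position: [0.525, -0.033, 0.1674]
tool_rot: [3.142, 0.0, 0.003]
ft_force: [-0.6, 1.0, 0.8]
grip_width: 0.995
grip_force: 0.0
```

Emit:
apply_moves --dp '[[-0.038,0,0],[-0.038,0,0],[0,-0.034,0],[0,-0.034,0],[0,-0.034,0],[0,-0.035,0],[0,0,0],[0,0,0],[0,0,0],[0,0,0]]' --twist '[[0,0,0],[0,0,0],[0,0,0],[0,0,0],[0,0,0],[0,0,0],[0,0,-0.15],[0,0,-0.15],[0,0,-0.15],[0,0,0]]' --fingers '[0,0,0,0,0,0,0,0,0,0]'

```text
time: 12.9
position: [0.4495, 0.104, 0.1666]
tool_rot: [3.062, 0.702, 0.0]
ft_force: [0.0, -0.4, -0.7]
grip_width: 0.996
grip_force: 0.0
```

```bash
cat > g.py <<'E'
from h import *
import sys
s=ctrl.get_state();M=R.from_rotvec(s['tool_rot']).as_matrix()
print(s['time'],s['position'].round(4),'yaw',np.degrees(np.arctan2(M[1,0],M[0,0])).round(1))
if len(sys.argv)>3:
    t=np.array([float(v) for v in sys.argv[1:4]]);print('dp to go',(M.T@(t-s['position'])).round(4))
E
python3 g.py .4486 .104 .15
python3 -c "
from h import *
crop('scene',200,180,360,300,5,'pics/s3.png')"
```

```text
12.9 [0.4495 0.104  0.1666] yaw 25.8
dp to go [-0.0008 -0.0004  0.0166]
```

View pics/s3.png

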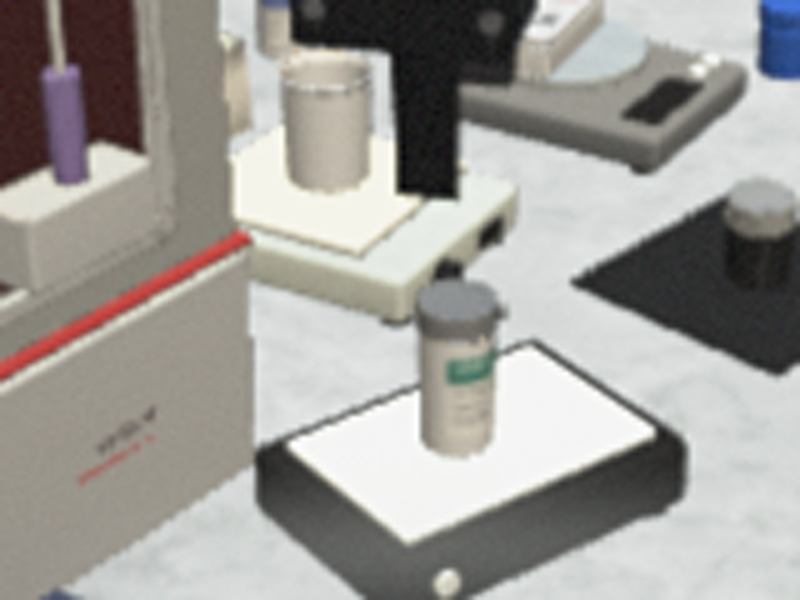

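The beaker stands upright on the stirrer (crop 327,120), and the fingers straddle the vial with the tab clear of the pads.

Emit:
apply_moves --dp '[[0,0,0.03],[0,0,0.03],[0,0,0.03],[0,0,0.02],[0,0,0.011],[0,0,0],[0,0,0]]' --twist '[[0,0,0],[0,0,0],[0,0,0],[0,0,0],[0,0,0],[0,0,0],[0,0,0]]' --fingers '[0,0,0,0,0,0,0]'

```text
time: 13.65
position: [0.4502, 0.104, 0.0463]
tool_rot: [3.063, 0.699, 0.002]
ft_force: [0.5, 0.6, 0.2]
grip_width: 1.0
grip_force: 0.0
```

Emit:
apply_moves --dp '[[0,0,0],[0,0,0],[0,0,0],[0,0,0],[0,0,0],[0,0,0],[0,0,0],[0,0,0],[0,0,0],[0,0,0]]' --twist '[[0,0,0],[0,0,0],[0,0,0],[0,0,0],[0,0,0],[0,0,0],[0,0,0],[0,0,0],[0,0,0],[0,0,0]]' --fingers '[1,1,1,1,1,1,1,1,1,1]' --newtons 12

```text
time: 14.65
position: [0.4496, 0.1038, 0.0455]
tool_rot: [3.062, 0.701, -0.0]
ft_force: [-0.4, -0.7, 0.8]
grip_width: 0.348
grip_force: 12.0
```

Emit:
apply_moves --dp '[[0,0,-0.02],[0,0,-0.03],[0,0,-0.03],[0,0,-0.02],[0,0,0],[0,0,0],[0,0,0],[0,0.025,0],[0,0.035,0],[0,0.035,0]]' --twist '[[0,0,0],[0,0,0],[0,0,0],[0,0,0],[0,0,0.15],[0,0,0.15],[0,0,0.15],[0,0,0],[0,0,0],[0,0,0]]' --fingers '[1,1,1,1,1,1,1,1,1,1]'

```text
time: 15.65
position: [0.4494, 0.0081, 0.1455]
tool_rot: [3.141, 0.002, 0.0]
ft_force: [0.6, 0.1, -0.8]
grip_width: 0.345
grip_force: 12.0
```

Emit:
apply_moves --dp '[[0,0.035,0],[0,0.035,0],[0,0.035,0],[0,0.035,0],[0,0.035,0],[0,0.035,0],[-0.005,0.035,0],[-0.005,0.035,0],[-0.005,0.035,0],[0,0,0]]' --twist '[[0,0,0],[0,0,0],[0,0,0],[0,0,0],[0,0,0],[0,0,0],[0,0,0],[0,0,0],[0,0,0],[0,0,0]]' --fingers '[1,1,1,1,1,1,1,1,1,1]'

```text
time: 16.65
position: [0.4322, -0.312, 0.1452]
tool_rot: [3.139, -0.013, -0.002]
ft_force: [0.3, 0.3, -0.6]
grip_width: 0.342
grip_force: 12.0
```

```bash
python3 g.py .4345 -.3215 .0465
```

```text
16.65 [ 0.4322 -0.312   0.1452] yaw -0.5
dp to go [0.0025 0.0092 0.0987]
```

Emit:
apply_moves --dp '[[0.0015,0.0095,0.02],[0,0,0.03],[0,0,0.03],[0,0,0.012],[0,0,0],[0,0,0]]' --twist '[[0,0,0],[0,0,0],[0,0,0],[0,0,0],[0,0,0],[0,0,0]]' --fingers '[1,1,1,1,1,1]'

```text
time: 17.25
position: [0.4368, -0.3158, 0.0545]
tool_rot: [3.141, 0.0, 0.002]
ft_force: [0.5, -0.6, 0.6]
grip_width: 0.345
grip_force: 12.0
```

```bash
python3 g.py .4345 -.3215 .0465
```

```text
17.25 [ 0.4368 -0.3158  0.0545] yaw 0.0
dp to go [-0.0023  0.0057  0.008 ]
```

Emit:
apply_moves --dp '[[-0.002,0.0055,0.004],[0,0,0.0035],[0,0,0],[0,0,0]]' --twist '[[0,0,0],[0,0,0],[0,0,0],[0,0,0]]' --fingers '[1,1,1,1]'

```text
time: 17.65
position: [0.4341, -0.3213, 0.0464]
tool_rot: [3.141, -0.001, 0.001]
ft_force: [-0.7, 0.3, -0.2]
grip_width: 0.347
grip_force: 12.0
```

Emit:
apply_moves --dp '[[0,0,0],[0,0,0],[0,0,0],[0,0,0],[0,0,-0.03],[0,0,-0.03],[0,0,-0.03],[0,0,-0.03],[0,0,0],[0,0,0]]' --twist '[[0,0,0],[0,0,0],[0,0,0],[0,0,0],[0,0,0],[0,0,0],[0,0,0],[0,0,0],[0,0,0],[0,0,0]]' --fingers '[0,0,0,0,0,0,0,0,0,0]'

```text
time: 18.65
position: [0.4343, -0.3214, 0.1666]
tool_rot: [3.141, -0.0, 0.002]
ft_force: [-0.3, 0.5, -0.4]
grip_width: 0.995
grip_force: 0.0
```

Emit:
apply_moves --dp '[[0.034,-0.017,0],[0.034,-0.017,0],[0.034,-0.017,0],[0.034,-0.017,0],[0.034,-0.017,0],[0.034,-0.017,0],[0,0,0],[0,0,0],[0,0,0],[0,0,0]]' --twist '[[0,0,0],[0,0,0],[0,0,0],[0,0,0],[0,0,0],[0,0,0],[0,0,-0.149],[0,0,-0.149],[0,0,-0.149],[0,0,-0.149]]' --fingers '[0,0,0,0,0,0,0,0,0,0]'

```text
time: 19.65
position: [0.637, -0.2187, 0.1635]
tool_rot: [-2.998, -0.931, 0.005]
ft_force: [0.3, 0.9, -0.1]
grip_width: 0.999
grip_force: 0.0
```

Emit:
apply_moves --dp '[[0,0,0],[0,0,0],[0,0,0],[0,0,0],[0,0,0],[0,0,0],[0,0,0],[0,0,0],[0,0,0]]' --twist '[[0,0,-0.149],[0,0,-0.149],[0,0,-0.149],[0,0,-0.149],[0,0,-0.149],[0,0,-0.149],[0,0,-0.149],[0,0,-0.149],[0,0,0]]' --fingers '[0,0,0,0,0,0,0,0,0]'

```text
time: 20.55
position: [0.637, -0.2189, 0.1638]
tool_rot: [-1.965, -2.447, 0.001]
ft_force: [0.2, -0.0, 0.2]
grip_width: 0.996
grip_force: 0.0
```

```bash
python3 g.py .6392 -.2191 .1
python3 -c "
from h import *
crop('scene',280,150,440,270,5,'pics/s4.png')"
```

```text
20.55 [ 0.637  -0.2189  0.1638] yaw 102.5
dp to go [-0.0008  0.0023  0.0638]
```

View pics/s4.png

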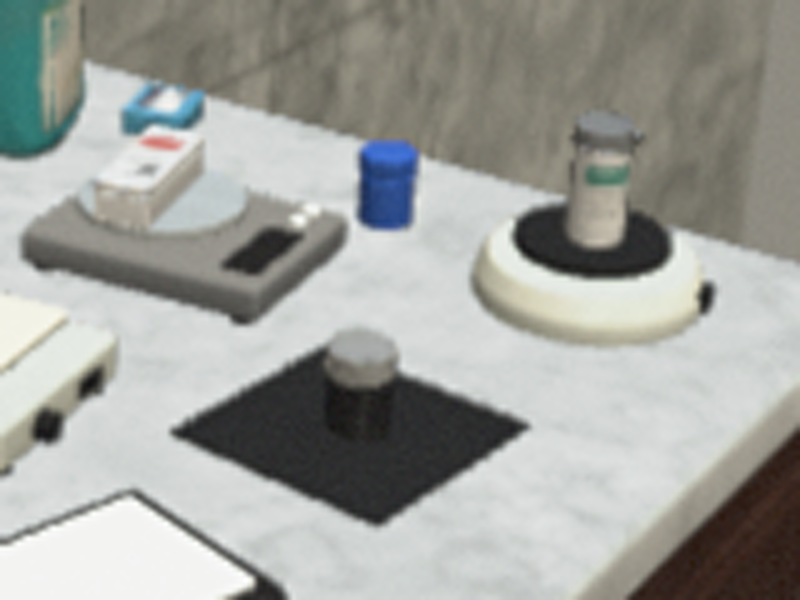

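The vial stands upright at the middle of the vortex pad (crop 597,237). The slide box is still on the pan, so I'm descending to it.

Emit:
apply_moves --dp '[[0,0.002,0.03],[0,0,0.03],[0,0,0.03],[0,0,0.02],[0,0,0.007],[0,0,0],[0,0,0]]' --twist '[[0,0,-0.028],[0,0,0],[0,0,0],[0,0,0],[0,0,0],[0,0,0],[0,0,0]]' --fingers '[0,0,0,0,0,0,0]'

```text
time: 21.3
position: [0.6407, -0.2188, 0.05]
tool_rot: [1.934, 2.474, 0.001]
ft_force: [0.0, 0.4, -0.6]
grip_width: 1.0
grip_force: 0.0
```

```bash
python3 g.py .6392 -.2191 .040
```

```text
21.3 [ 0.6407 -0.2188  0.05  ] yaw 104.0
dp to go [ 0.0001 -0.0015  0.01  ]
```

Emit:
apply_moves --dp '[[0,0,0.005],[0,0,0.005],[0,0,0],[0,0,0],[0,0,0],[0,0,0],[0,0,0],[0,0,0],[0,0,0],[0,0,0]]' --twist '[[0,0,0],[0,0,0],[0,0,0],[0,0,0],[0,0,0],[0,0,0],[0,0,0],[0,0,0],[0,0,0],[0,0,0]]' --fingers '[0,0,1,1,1,1,1,1,1,1]' --newtons 25

```text
time: 22.3
position: [0.6401, -0.2188, 0.0391]
tool_rot: [1.933, 2.476, 0.0]
ft_force: [-0.1, -0.5, -0.1]
grip_width: 0.357
grip_force: 12.2
```

Emit:
apply_moves --dp '[[0,0,0],[0,0,0],[0,0,0]]' --twist '[[0,0,0],[0,0,0],[0,0,0]]' --fingers '[1,1,1]'

```text
time: 22.6
position: [0.6401, -0.2188, 0.0391]
tool_rot: [1.933, 2.476, 0.0]
ft_force: [0.6, -0.3, 0.1]
grip_width: 0.354
grip_force: 25.0
```

Emit:
apply_moves --dp '[[0,0,-0.02],[0,0,-0.03],[0,0,-0.03],[0,0,-0.02],[0,0,0],[0,0,0],[0,0,0],[0,0,0]]' --twist '[[0,0,0],[0,0,0],[0,0,0],[0,0,0],[0,0,0.13],[0,0,0.13],[0,0,0.13],[0,0,0.128]]' --fingers '[1,1,1,1,1,1,1,1]'

```text
time: 23.4
position: [0.6395, -0.2188, 0.1386]
tool_rot: [-2.508, -1.891, 0.001]
ft_force: [-0.1, 0.9, -1.4]
grip_width: 0.357
grip_force: 25.0
```

Emit:
apply_moves --dp '[[0.025,-0.027,0],[0.025,-0.027,0],[0.025,-0.027,0],[0.025,-0.027,0],[0.025,-0.027,0],[0.025,-0.027,0],[0.025,-0.027,0],[0.025,-0.027,0],[0.025,-0.027,0],[0.025,-0.027,0]]' --twist '[[0,0,0],[0,0,0],[0,0,0],[0,0,0],[0,0,0],[0,0,0],[0,0,0],[0,0,0],[0,0,0],[0,0,0]]' --fingers '[1,1,1,1,1,1,1,1,1,1]'

```text
time: 24.4
position: [0.4461, 0.0958, 0.1389]
tool_rot: [2.503, 1.898, -0.001]
ft_force: [1.8, -0.1, -1.8]
grip_width: 0.357
grip_force: 25.0
```

Emit:
apply_moves --dp '[[0,0,0],[0,0,0]]' --twist '[[0,0,0],[0,0,0]]' --fingers '[1,1]'

```text
time: 24.6
position: [0.447, 0.095, 0.1391]
tool_rot: [2.5, 1.9, -0.001]
ft_force: [-0.1, -0.8, -0.9]
grip_width: 0.356
grip_force: 25.0
```

```bash
python3 g.py .4462 .0961 .040
python3 -c "
from h import *
crop('scene',200,130,360,250,5,'pics/s5.png')"
```

```text
24.6 [0.447  0.095  0.1391] yaw 74.5
dp to go [ 0.0009 -0.0011  0.0991]
```

View pics/s5.png

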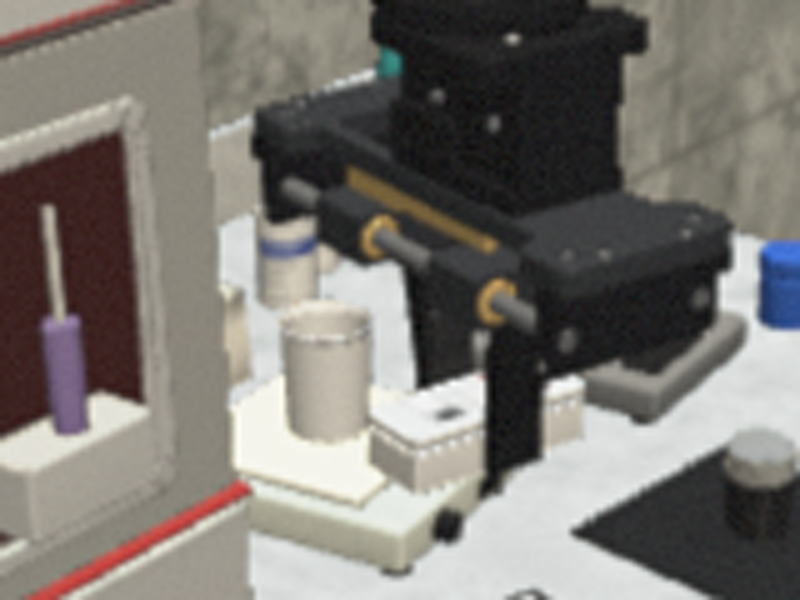

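The box is held level above the light box and clear of the machine. Now lowering.

Emit:
apply_moves --dp '[[0,0,0.02],[0,0,0.025],[0,0,0.025],[0,0,0.02],[0,0,0],[0,0,0]]' --twist '[[0,0,0],[0,0,0],[0,0,0],[0,0,0],[0,0,0],[0,0,0]]' --fingers '[1,1,1,1,1,1]'

```text
time: 25.25
position: [0.4477, 0.094, 0.0491]
tool_rot: [-2.504, -1.896, 0.001]
ft_force: [0.2, 0.1, -1.0]
grip_width: 0.358
grip_force: 25.0
```

```bash
python3 g.py .4462 .0961 .0395
```

```text
25.25 [0.4477 0.094  0.0491] yaw 74.3
dp to go [ 0.0016 -0.002   0.0096]
```

Emit:
apply_moves --dp '[[0.0015,-0.002,0.005],[0,0,0.0045],[0,0,0],[0,0,0]]' --twist '[[0,0,0],[0,0,0],[0,0,0],[0,0,0]]' --fingers '[1,1,1,1]'

```text
time: 25.65
position: [0.446, 0.0967, 0.0398]
tool_rot: [2.503, 1.898, 0.0]
ft_force: [0.1, -0.3, -1.5]
grip_width: 0.355
grip_force: 25.0
```

Emit:
apply_moves --dp '[[0,0,0.001],[0,0,0],[0,0,0],[0,0,0],[0,0,0],[0,0,0],[0,0,-0.03],[0,0,-0.03],[0,0,-0.03],[0,0,0]]' --twist '[[0,0,0],[0,0,0],[0,0,0],[0,0,0],[0,0,0],[0,0,0],[0,0,0],[0,0,0],[0,0,0],[0,0,0]]' --fingers '[1,0,0,0,0,0,0,0,0,0]' --newtons 15

```text
time: 26.65
position: [0.4488, 0.0973, 0.1324]
tool_rot: [2.499, 1.895, 0.009]
ft_force: [0.1, 0.8, 0.5]
grip_width: 0.985
grip_force: 0.0
```

Emit:
apply_moves --dp '[[-0.035,0.012,0],[-0.035,0.012,0],[-0.035,0.012,0],[-0.035,0.012,0],[-0.036,0.011,0],[-0.036,0.011,0],[0,0,0],[0,0,0],[0,0,0],[0,0,0]]' --twist '[[0,0,0],[0,0,0],[0,0,0],[0,0,0],[0,0,0],[0,0,0],[0,0,-0.13],[0,0,-0.13],[0,0,-0.13],[0,0,-0.128]]' --fingers '[0,0,0,0,0,0,0,0,0,0]'

```text
time: 27.65
position: [0.4556, -0.1263, 0.1276]
tool_rot: [-1.926, -2.48, 0.001]
ft_force: [0.1, 0.3, -0.4]
grip_width: 1.002
grip_force: 0.0
```

```bash
python3 g.py .456 -.1268 .0145
python3 -c "
from h import *
im=get_image('scene')[130:280,210:430,::-1]
t=get_image('top')[120:270,190:440,::-1]
cv2.imwrite('pics/s6.png',cv2.resize(im,None,fx=3.6,fy=3.6,interpolation=2));cv2.imwrite('pics/t6.png',cv2.resize(t,None,fx=3.2,fy=3.2,interpolation=2))"
```

```text
27.65 [ 0.4556 -0.1263  0.1276] yaw 104.3
dp to go [-0.0007  0.0004  0.1131]
```

View pics/s6.png

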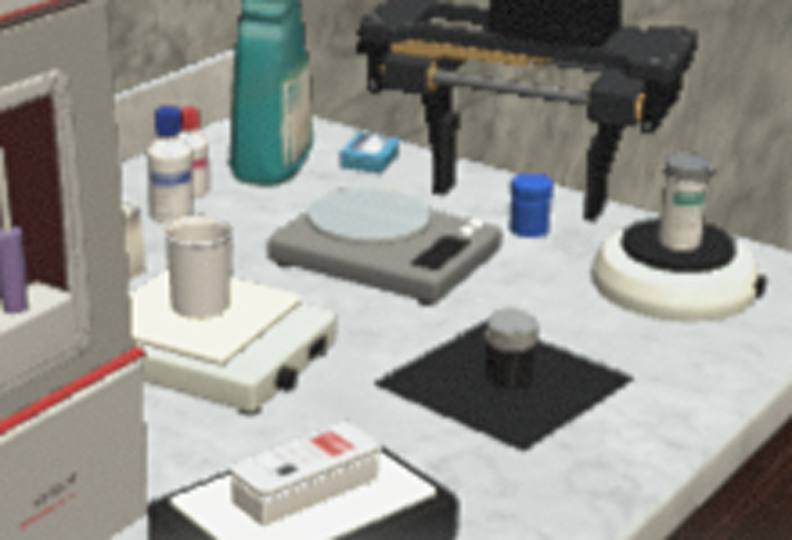

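The slide box lies along the panel (crop 305,470), the beaker and vial are upright, and the pan is free (370,213). Next is the pot on the mat (512,350).

Emit:
apply_moves --dp '[[0,0,0.03],[0,0,0.03],[0,0,0.03],[0,0,0.015],[0,0,0.006],[0,0,0],[0,0,0],[0,0,0],[0,0,0],[0,0,0]]' --twist '[[0,0,0],[0,0,0],[0,0,0],[0,0,0],[0,0,0],[0,0,0],[0,0,0],[0,0,0],[0,0,0],[0,0,0]]' --fingers '[0,0,0,0,0,0,1,1,1,1]'

```text
time: 28.75
position: [0.4565, -0.1265, 0.0182]
tool_rot: [1.933, 2.475, 0.0]
ft_force: [-0.3, -0.8, 0.4]
grip_width: 0.72
grip_force: 0.0
```

Emit:
apply_moves --dp '[[0,0,0],[0,0,0],[0,0,0],[0,0,0],[0,0,0],[0,0,0],[0,0,0]]' --twist '[[0,0,0],[0,0,0],[0,0,0],[0,0,0],[0,0,0],[0,0,0],[0,0,0]]' --fingers '[1,1,1,1,1,1,1]'

```text
time: 29.45
position: [0.456, -0.1264, 0.0175]
tool_rot: [-1.933, -2.476, 0.0]
ft_force: [-0.3, 0.3, 1.0]
grip_width: 0.37
grip_force: 15.0
```

```bash
python3 g.py .637 -.2265 .146; python3 -c "
from h import *
print(p2w('scene',[(210+370.5/3.6-.5,130+213.5/3.6-.5)],.036))"
```

```text
29.45 [ 0.456  -0.1264  0.0175] yaw 104.0
dp to go [-0.141   0.1513 -0.1285]
[[ 0.63707949 -0.22546812  0.036     ]]
```

Emit:
apply_moves --dp '[[0,0,-0.03],[0,0,-0.035],[0,0,-0.035],[-0.02,0.021,-0.02],[-0.024,0.026,0],[-0.024,0.026,0],[-0.024,0.026,0],[-0.024,0.026,0],[-0.024,0.026,0],[0,0,0]]' --twist '[[0,0,0],[0,0,0],[0,0,0],[0,0,0],[0,0,0],[0,0,0],[0,0,0],[0,0,0],[0,0,0],[0,0,0]]' --fingers '[1,1,1,1,1,1,1,1,1,1]'

```text
time: 30.45
position: [0.6388, -0.228, 0.1355]
tool_rot: [1.936, 2.474, 0.001]
ft_force: [-0.1, -0.2, -1.7]
grip_width: 0.373
grip_force: 15.0
```

Emit:
apply_moves --dp '[[0,0,0.03],[0,0,0.03],[0,0,0.02],[0,0,0],[0,0,0]]' --twist '[[0,0,0],[0,0,0],[0,0,0],[0,0,0],[0,0,0]]' --fingers '[1,1,1,1,1]'

```text
time: 30.95
position: [0.6362, -0.2252, 0.0578]
tool_rot: [-1.933, -2.476, 0.0]
ft_force: [-0.9, 0.4, -0.4]
grip_width: 0.366
grip_force: 15.0
```

```bash
python3 g.py .637 -.226 .050
```

```text
30.95 [ 0.6362 -0.2252  0.0578] yaw 104.1
dp to go [-0.001   0.0006  0.0078]
```

Emit:
apply_moves --dp '[[0,0,0.004],[0,0,0.004],[0,0,0],[0,0,0]]' --twist '[[0,0,0],[0,0,0],[0,0,0],[0,0,0]]' --fingers '[1,1,1,1]'

```text
time: 31.35
position: [0.6367, -0.2256, 0.0499]
tool_rot: [1.933, 2.476, -0.0]
ft_force: [0.3, -0.1, -0.2]
grip_width: 0.368
grip_force: 15.0
```

Emit:
apply_moves --dp '[[0,0,0],[0,0,0],[0,0,0],[0,0,0],[0,0,0],[0,0,-0.02],[0,0,-0.04],[0,0,-0.04],[0,0,-0.04],[0,0,0]]' --twist '[[0,0,0],[0,0,0],[0,0,0],[0,0,0],[0,0,0],[0,0,0],[0,0,0],[0,0,0],[0,0,0],[0,0,0]]' --fingers '[0,0,0,0,0,0,0,0,0,0]'

```text
time: 32.35
position: [0.6402, -0.2261, 0.1971]
tool_rot: [1.926, 2.467, 0.006]
ft_force: [0.3, 0.3, -0.1]
grip_width: 0.994
grip_force: 0.0
```

Emit:
apply_moves --dp '[[0,-0.04,-0.04],[0,-0.04,-0.04],[0,-0.04,-0.02],[0,-0.04,0],[0.03,-0.02,0],[0,0,0]]' --twist '[[0,0,0],[0,0,0],[0,0,0],[0,0,0],[0,0,0],[0,0,0]]' --fingers '[0,0,0,0,0,0]'

```text
time: 32.95
position: [0.4607, -0.236, 0.2803]
tool_rot: [-1.934, -2.475, 0.002]
ft_force: [0.2, 1.3, -0.3]
grip_width: 0.998
grip_force: 0.0
```

```bash
python3 g.py; python3 -c "
from h import *
t=get_image('top')[120:270,190:440,::-1]
cv2.imwrite('pics/t7.png',cv2.resize(t,None,fx=3.2,fy=3.2,interpolation=2))
im=get_image('scene')[130:280,210:430,::-1]
cv2.imwrite('pics/s7.png',cv2.resize(im,None,fx=3.6,fy=3.6,interpolation=2))"
```

```text
32.95 [ 0.4607 -0.236   0.2803] yaw 104.0
```

View pics/t7.png

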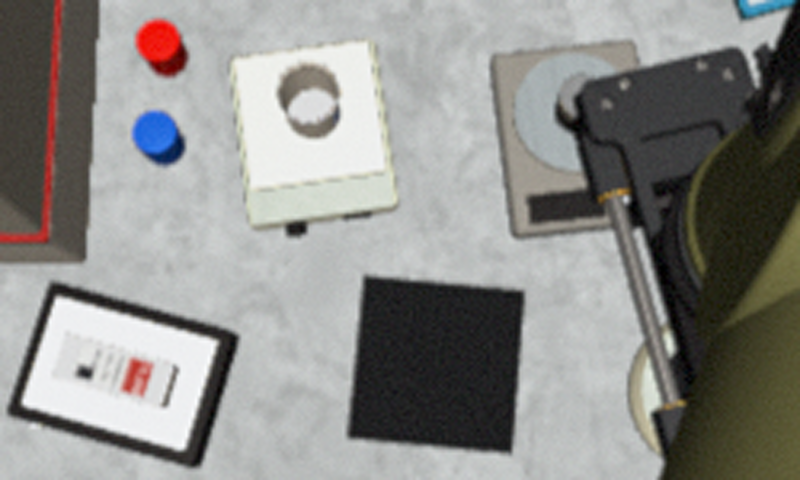

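View pics/s7.png

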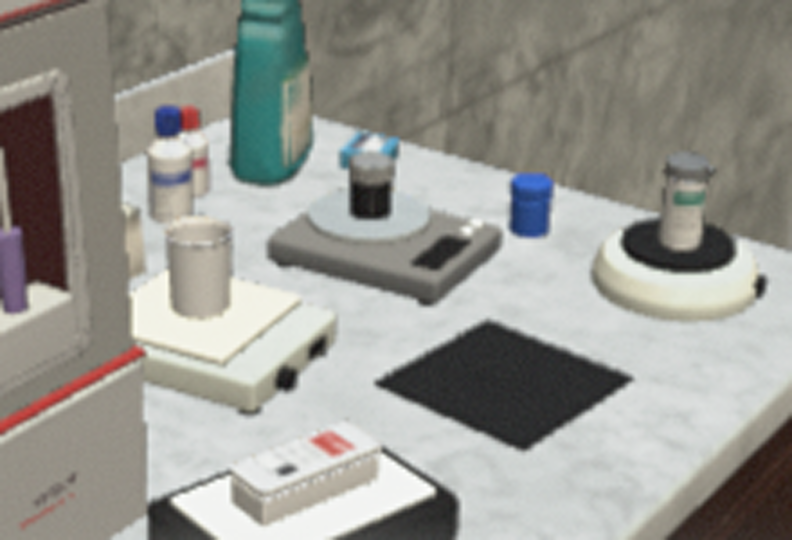

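```bash
python3 - <<'E'
from h import *
T=lambda u,v:[(190+(u+.5)/3.2-.5,120+(v+.5)/3.2-.5)]
S=lambda u,v:[(210+(u+.5)/3.6-.5,130+(v+.5)/3.6-.5)]
for n,c,uv,z,t in(('beaker','top',T(309,99),.09,(.6343,-.0334)),('beaker','scene',S(200,229),.09,(.6343,-.0334)),('slide','top',T(117,370),.06,(.4462,.0961)),
 ('pot','scene',S(372,161),.078,(.637,-.226)),('vial','scene',S(687,163),.1,(.434,-.3215))):
    P=p2w(c,uv,z)[0,:2];print(n,c,P.round(4),((P-t)*1000).round(1))
E
```

```text
beaker top [ 0.6293 -0.0365] [-5.  -3.1]
beaker scene [ 0.6373 -0.0384] [ 3. -5.]
slide top [0.4459 0.0939] [-0.3 -2.2]
pot scene [ 0.6352 -0.2239] [-1.8  2.1]
vial scene [ 0.4316 -0.3132] [-2.4  8.3]
```

```bash
python3 -c "
from bench import ctrl
print(ctrl.close_job())"
```

```text
the job is handed in; nothing more can be done
None
```

I placed all four things on their instruments and handed the job in at about 33 s; no score came back. By my camera measurements, each is upright and within about 9 mm of its plate's centre, with the slide box lying along the light panel.

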